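# Lay kerfed lining round the waist form with the fingertips

## Robot

A 7-joint arm with a two-finger parallel gripper is mounted at the origin on a cart in front of the work surface, level with it; the furniture and walls round the work are solid. World frame = base frame: x ahead of the robot, y to its left, z up, the work surface at z = 0. Lengths are in mm, angles in rad, forces in N, time in s.
With the tool pointing down it reaches from about 400 to 900 mm from the base axis. Payload 5.5 kg.
Tool frame: the origin (TCP) lies at the very end of the fingers, on their centre line; the grasp point (between the pads) lies 19 mm behind it; y points along the fingers, x is the direction in which the jaws open and shut, and the axes are right-handed (so a half turn about y gives the same grasp; the last joint's range is limited). The gripper opens to 92 mm and grips with 3 to 60 N. Pads are 19 mm wide; open, the fingers measure 130 mm over their backs; the gripper's body (75 mm by 190 mm) begins 47 mm behind the grasp point.
Start: joints at [-1.064, 0.501, -0.427, 1.55, 0.221, 1.138, -0.21], TCP at [156.866, 630.787, 226.729] pointing down, gripper open.
Joint ranges: [-2.88, 2.88], [-0.31, 2.03], [-1.54, 1.56], [0.2, 2.42], [-1.41, 4.55], [0.19, 2.02], [-2.57, 2.57]. Speed limits (rad/s): [2.57, 2.57, 3.14, 3.14, 3.14, 3.14, 3.14].

## Interface

Orientations are given as a rotation vector (axis times angle).
In Python, from station import * gives the robot as it stands.
- The arm moves only by the tool jog_arm, never from a script. Its argument "motion" is a list of rows, each a list of 5 numbers: the shift along the tool's x, y, z in m, then the turn about the tool's y in degrees, then the opening, from -1 (shut) to 1 (fully open). A call has exactly 5 rows; each row is the pose to reach, as a shift and turn from the pose measured when the call began, along the tool's axes at that moment; what a row does not reach only later rows make up. A row lasts 1/10 s, in which the tool goes at most 50 mm and 8.59 degrees, less where a joint would pass 70% of its speed; a pose out of reach is approached as far as the arm can. A call with a gripper value outside its range is refused whole. The fingers move at their own pace and stop on an object; "squeeze" is the grip in N (left out, the last holds). Time passes only in rows, so rows that repeat a pose let the fingers close, or fill a call up. It gives the time, the measured TCP pose, the force and the opening at its end, in the units of the state.
- sense(): the state, without advancing time (a new reading comes with each control period).
- grab_frame(name): name is "scene" or "top" or "wrist"; returns a dict with "img" (420x560x3 uint8, red, green, blue), "K" (3x3 intrinsics, pixels), "dist_coeffs" ([k1, k2, p1, p2, k3] as OpenCV has them; the pictures are not rectified), "eye" and "orientation" of the camera in the world. Camera axes: x right, y up, looking along -z (the intrinsics and any distortion apply to the point x, -y, -z); pixel columns grow to the right and rows downward; lengths in mm; the calibration is good to about 2 mm. A picture is of the moment at which its call begins. There is no depth.
- finish_job(): hands the job in, once; it reports no verdict.
The state is a dict: "clock": time; "joint_pos": joint angles; "qd": joint speeds; "joint_efforts": joint torques, N m; "ee_pos": TCP position; "orientation": TCP orientation; "contact_force": force on the tool from outside, world axes, zero at the start; "torque": the same for the moment, N m; "finger_gap": finger opening in mm.
Only numpy, scipy, OpenCV 4.12 (cv2) and the standard library are available. Lean on these libraries where they do the work, as an engineer would, in place of code of your own. Each camera call takes 0.05 s, during which the arm holds its last target. There are 200 camera calls.

## Task

Pre-bend the damp kerfed lining round the curved waist form: beginning next to the metal clip, run your closed fingertips along the outside of the strip to its free tail, lightly pressing it home as you go, so that in the end it lies tight against the form right to the tail. Only stroke and press it, never pinch it or press hard, leave everything else as it lies, and take your hand away when done.

Things in the scene. Friction and masses are not known exactly. Their poses are not given: they have to be found in the camera images.
- form: D-shaped two-layer wooden waist form, 130 x 200 mm, fixed on rubber feet, top 46 mm above the bench. Origin: centre of its arc, on the bench; z up. Curved side: radius 125 mm about the origin, facing form -x; straight back near x = 0. Lower layer (10 to 28 mm high) stands out 6 mm as a ledge. Angles along the arc run from the -x axis towards -y: lining head at -23 deg, its tail belongs at +66 deg, form ends at +74
- lining: clipped head (32 mm, immovable) of the kerfed lining: pale wooden strip 8 mm thick, 16 mm high (28 to 45 mm above the bench), sawn nearly through into small blocks. Origin at the first bend, form side, underside; x towards the tail, -y outward. The sheet-metal clip over it ends 9 mm before the origin, 2 mm proud of the strip's outer face and of the form's top
- head_bend (a point): first bend of the lining, outer face, mid-height (36 mm above the bench), at -18 deg on the arc. Beyond it 184 mm of strip are free, standing off the form's curved side at the start. They bend only towards the form, at 8 bends 23 mm apart, 0.184 rad each when tight; a push of about 4 N on a stretch bends it, and it stays where it is left without springing back
- point_a (a point): point on the lining's outer face at mid-height, 46 mm beyond head_bend (end of the 2nd stretch)
- point_b (a point): point on the lining's outer face at mid-height, 115 mm beyond head_bend (end of the 5th stretch)
- tail (a point): outer corner of the lining's free end at mid-height, 184 mm beyond head_bend
- seat_a (a point): where point_a is when the lining lies tight on the form (fixed to the form)
- seat_b (a point): where point_b is when the lining lies tight on the form (fixed to the form)
- tail_seat (a point): where tail is when the lining lies tight on the form; a short dark line on top of the form marks this place (fixed to the form)
- blocks_1: the 1st 23 mm stretch of lining blocks counted from the clip; origin on the form side of the strip, at its underside, at the end nearer the clip; x along the strip towards the tail, -y outward (outer face at y = -8 mm), z up
- blocks_2: the 2nd 23 mm stretch of lining blocks counted from the clip; origin on the form side of the strip, at its underside, at the end nearer the clip; x along the strip towards the tail, -y outward (outer face at y = -8 mm), z up
- blocks_3: the 3rd 23 mm stretch of lining blocks counted from the clip; origin on the form side of the strip, at its underside, at the end nearer the clip; x along the strip towards the tail, -y outward (outer face at y = -8 mm), z up
- blocks_4: the 4th 23 mm stretch of lining blocks counted from the clip; origin on the form side of the strip, at its underside, at the end nearer the clip; x along the strip towards the tail, -y outward (outer face at y = -8 mm), z up
- blocks_5: the 5th 23 mm stretch of lining blocks counted from the clip; origin on the form side of the strip, at its underside, at the end nearer the clip; x along the strip towards the tail, -y outward (outer face at y = -8 mm), z up
- blocks_6: the 6th 23 mm stretch of lining blocks counted from the clip; origin on the form side of the strip, at its underside, at the end nearer the clip; x along the strip towards the tail, -y outward (outer face at y = -8 mm), z up
- blocks_7: the 7th 23 mm stretch of lining blocks counted from the clip; origin on the form side of the strip, at its underside, at the end nearer the clip; x along the strip towards the tail, -y outward (outer face at y = -8 mm), z up
- blocks_8: the 8th 23 mm stretch of lining blocks counted from the clip; origin on the form side of the strip, at its underside, at the end nearer the clip; x along the strip towards the tail, -y outward (outer face at y = -8 mm), z up
- wood_peg: wooden clothes-peg, 72 x 15 x 12 mm, lying on top of the form; not part of the job. Origin: centre of its underside
- peg: clothes-peg, 72 x 15 x 12 mm, on the bench at the front left; not part of the job. Origin: centre of its underside
- neck_block: reddish-brown drilled wooden block, 66 x 42 x 36 mm, on the bench to the right of the form; not part of the job. Origin: centre of its underside
- spare_lining: straight spare strip of the same kerfed lining, 216 x 8 x 16 mm, lying loose at the front of the bench; not part of the job. Origin: centre of its underside
- try_square: try square with wooden stock and steel blade, 180 x 110 x 14 mm, on the bench to the right, nearer the front; not part of the job. Origin: centre of its underside
- sanding_block: notched wooden sanding block, 80 x 35 x 36 mm, on the bench behind the form; not part of the job. Origin: centre of its underside

How it is judged (in metres and radians):
On the way, in this order (a step that is already met when the one before it is completed fails the run):
1. the fingertips press the strip near the clip (1st to 3rd stretch) and it lies against the form there, point_a within 3 mm of its seat ((contact force between the fingers and blocks_1 above 0.4 N or contact force between the fingers and blocks_2 above 0.4 N or contact force between the fingers and blocks_3 above 0.4 N) and distance between point_a and seat_a below 0.003 m), for 0.05 s.
2. the fingertips press the strip in the middle (4th to 6th stretch) and it lies against the form there, point_b within 3 mm of its seat ((contact force between the fingers and blocks_4 above 0.4 N or contact force between the fingers and blocks_5 above 0.4 N or contact force between the fingers and blocks_6 above 0.4 N) and distance between point_b and seat_b below 0.003 m), for 0.05 s.
3. the fingertips press the tail (7th or 8th stretch) against the form ((contact force between the fingers and blocks_7 above 0.4 N or contact force between the fingers and blocks_8 above 0.4 N) and distance between tail and tail_seat below 0.0025 m), for 0.05 s.
At the end, for the whole second after the job is handed in: the whole lining lies at rest tight against the form: its points a and b within 2 mm and its tail within 2.5 mm of their places (distance between point_a and seat_a below 0.002 m and distance between point_b and seat_b below 0.002 m and distance between tail and tail_seat below 0.0025 m and linear speed of blocks_8 below 0.01 m/s); the robot touches nothing.
It fails at once if the lining or the form pinched or pressed hard (more than 40 N) (contact force between the fingers and form above 40 N).
It fails at once if one of the other loose things is moved or lifted (more than 15 mm) (distance of any of wood_peg, peg, neck_block, spare_lining, try_square, sanding_block from where it was at the start of the episode above 0.015 m).
It also fails if it takes over 46 s, if anything falls off the work surface, if the arm or the gripper's body presses on something with over 40 N, if the wrist force passes 120 N, or if a joint passes its speed limit or range.

## Working session

There is one attempt and no reset: what is moved stays moved. The work goes in short steps, Python scripts to look and compute and a tool call to move; the robot and the scene stay as the last step left them, time stands still between calls to the robot, and variables do not carry over. Pictures are saved under pics/ and viewed, about 8 in all and at most 12, crops included, and the job is handed in when it is done.

Besides the shell and the picture viewer there is one more tool, called after "Request:" as name([rows], argument=value, ...), one row to a line, values as JSON. jog_arm: Moves the arm, as the interface text tells. Its arguments: {"type":"object","properties":{"motion":{"type":"array"},"squeeze":{"type":"number"}},"required":["motion"]}

```bash
mkdir -p pics; ls; python3 - <<'E'
from station import *
import cv2, json
s=sense(); print(s)
for n in ("scene","top"):
    f=grab_frame(n); cv2.imwrite(f"pics/{n}0.png",f["img"][:,:,::-1]); print(n,f["K"],f["dist_coeffs"],f["eye"],f["orientation"])
a=cv2.imread("pics/scene0.png");b=cv2.imread("pics/top0.png")
E
```

```text
pics
{'clock': 0.0, 'joint_pos': array([-1.06377743,  0.50184968, -0.42677208,  1.55144912,  0.22081937,
        1.13831444, -0.21029314]), 'qd': array([ 0.00047651, -0.00089894,  0.00024323, -0.00119896,  0.00034642,
       -0.00171324,  0.00179373]), 'joint_efforts': array([-8.71186367e-04, -5.66580713e+01, -5.81582755e+00, -2.79114729e+01,
       -6.85020606e-02,  3.06049932e-02,  1.73948079e-04]), 'ee_pos': array([156.80761668, 630.07410146, 225.6759037 ]), 'orientation': array([-1.31591044, -1.0266396 ,  1.02925672]), 'contact_force': array([-0.44531369,  0.06560029,  0.54725949]), 'torque': array([ 0.03249839, -0.02113963,  0.04149808]), 'finger_gap': 92.03581678305686}
scene [[480.16260843   0.         286.26204618]
 [  0.         480.16260843 199.73608175]
 [  0.           0.           1.        ]] [-0.07340143  0.          0.          0.          0.        ] [-311.11949107 -690.4341643   988.6109706 ] [ 0.75474608 -0.43067604 -0.92435377]
top [[460.03031828   0.         283.43069285]
 [  0.         460.03031828 207.79621184]
 [  0.           0.           1.        ]] [0.01763127 0.         0.         0.         0.        ] [ 362.74145087 -151.34413102 1226.26141523] [ 0.13167536 -0.13906292 -1.59198857]
```

View pics/top0.png

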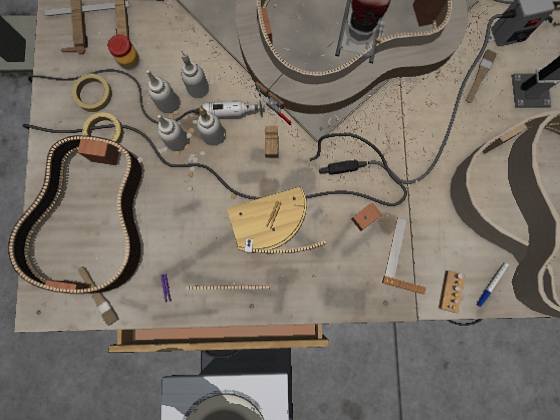

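View pics/scene0.png

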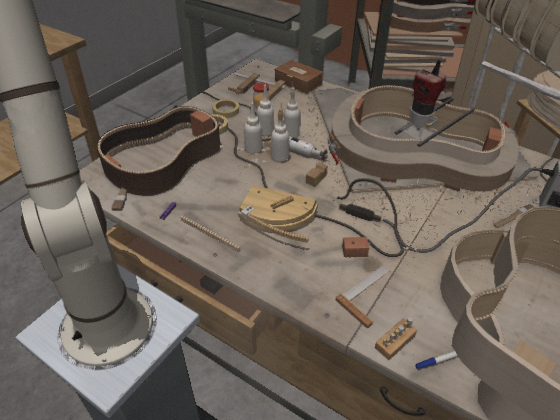

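The top view shows the form at about (268,220). The clip is at (249,244), and the strip runs from there to its tail at (326,242). The spare strip is at (228,288) and the neck block at (366,216). Next I'll rectify this view onto the plane at z=46.

```bash
cat > h.py <<'E'
from station import *
import numpy as np, cv2
from scipy.spatial.transform import Rotation as Ro
F=np.diag([1.,-1,-1])
def pose(f): return Ro.from_rotvec(f["orientation"]).as_matrix()@F, np.array(f["eye"],float)
def cast(f,uv,z):
    R,e=pose(f); p=cv2.undistortPoints(np.array(uv,float).reshape(-1,1,2),f["K"],np.array(f["dist_coeffs"]))[:,0]
    d=np.c_[p,np.ones(len(p))]@R.T
    return e+d*((z-e[2])/d[:,2])[:,None]
def proj(f,P):
    R,e=pose(f); q=(np.array(P,float).reshape(-1,3)-e)@R
    return cv2.projectPoints(q.reshape(-1,1,3),np.zeros(3),np.zeros(3),f["K"],np.array(f["dist_coeffs"]))[0][:,0]
def ortho(f,x0,x1,y0,y1,z,mm):  # image up=+x, right=-y
    xs=np.arange(x1,x0,-mm); ys=np.arange(y1,y0,-mm)
    X,Y=np.meshgrid(xs,ys,indexing='ij'); m=proj(f,np.c_[X.ravel(),Y.ravel(),np.full(X.size,z)]).reshape(X.shape+(2,)).astype(np.float32)
    return cv2.remap(f["img"],m[...,0],m[...,1],cv2.INTER_CUBIC)
E
python3 - <<'E'
from h import *
f=grab_frame("top")
print(cast(f,[[228,207],[303,188],[249,244],[326,242],[228,288],[366,216],[271,213]],46).round())
c=cast(f,[[268,222]],46)[0]
o=ortho(f,c[0]-130,c[0]+130,c[1]-170,c[1]+170,46,0.45)
print(c,o.shape)
cv2.imwrite("pics/o1.png",o[:,:,::-1])
E
```

```text
[[ 573.  -15.   46.]
 [ 619. -212.   46.]
 [ 475.  -69.   46.]
 [ 475. -267.   46.]
 [ 366.  -14.   46.]
 [ 540. -373.   46.]
 [ 555. -127.   46.]]
[ 531.12110126 -118.63217501   46.        ] (578, 756, 3)
```

View pics/o1.png

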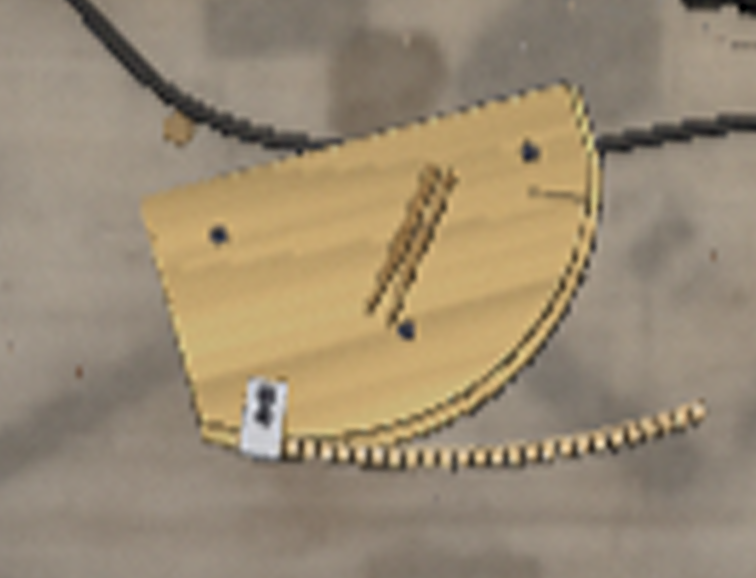

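The rectified view (0.45 mm/px) is clear:
- The back edge runs from (140,203) to (568,84).
- The clip is at (265,418), and the strip curves from there to its tail at (703,408).
- The seat mark ends near (585,200).
- A dark line separates the form top from the ledge.

I'll fit the centre with R fixed at 125 and get the tool yaw.

```bash
cat > fit.py <<'E'
from h import *
from scipy.optimize import least_squares
f=grab_frame("top")
g=cv2.cvtColor(f["img"],cv2.COLOR_RGB2GRAY).astype(np.float32)
c=np.array([589.5,-88.3]); back=np.arctan2(-192.6,53.5) # direction of form -y
my=np.array([np.cos(back),np.sin(back)]); mx=np.array([my[1],-my[0]])
if mx@[-1,0]<0: mx=-mx
r=np.arange(117,133,.2)
for it in range(3):
    P=[]
    for a in np.radians(np.arange(5,73,1)):
        u=np.cos(a)*mx+np.sin(a)*my; q=c+r[:,None]*u
        uv=proj(f,np.c_[q,np.full(len(q),46)]).astype(np.float32)
        v=cv2.remap(g,uv[None,:,0],uv[None,:,1],cv2.INTER_CUBIC)[0]
        i=v.argmin(); P.append([*q[i],v[i],r[i]])
    P=np.array(P)
    s=least_squares(lambda p:np.hypot(P[:,0]-p[0],P[:,1]-p[1])-125,c,loss='soft_l1')
    c=s.x; 
s2=least_squares(lambda p:np.hypot(P[:,0]-p[0],P[:,1]-p[1])-p[2],[*c,125],loss='soft_l1')
print("centre",c,"rms",np.sqrt((s.fun**2).mean()),"free R",s2.x); print(P[::6,3])
# back-edge distance of centre and mark angle
print("mx,my",mx,my)
b=cast(f,[[228,207]],46)
for z,l in((46,"mark"),):
    w=np.array([571.1,-211.9])-c; print(l,np.degrees(np.arctan2(w@my,w@mx)),np.hypot(*w))
w=np.array([[569.8,-11.6],[623.3,-204.2]])-c; print("back ends form x",-w@mx,"y",-w@my)
R=Ro.from_rotvec(sense()["orientation"]).as_matrix(); print(R.round(3))
E
python3 fit.py
```

```text
centre [580.53391245 -91.25503776] rms 2.993053866974666 free R [ 571.64730216 -101.7880421   111.90873748]
[124.  124.6 126.2 126.  125.4 125.4 125.4 125.8 126.  126.8 127.8 120.8]
mx,my [-0.96351791 -0.26764386] [ 0.26764386 -0.96351791]
mark 70.00470600373637 121.01324563526504
back ends form x [10.97686519 10.97686519] y [  79.62192127 -120.27057484]
[[ 0.241 -0.    -0.97 ]
 [ 0.97  -0.001  0.241]
 [-0.001 -1.     0.   ]]
```

```bash
python3 - <<'E'
from h import *
f=grab_frame("top")
c=np.array([590.,-88.4]); my=np.array([.26764,-.96352]); mx=np.array([-.96352,-.26764])
A=np.radians(np.arange(-45,85,.25)); r=np.arange(150,100,-.2)
X=c+r[:,None,None]*(np.cos(A)[:,None]*mx+np.sin(A)[:,None]*my)
uv=proj(f,np.c_[X.reshape(-1,2),np.full(X.size//2,46)]).reshape(X.shape).astype(np.float32)
o=cv2.remap(f["img"],uv[...,0],uv[...,1],cv2.INTER_CUBIC)
o=cv2.resize(o,None,fx=1.5,fy=2)
for a in range(-40,85,10): cv2.line(o,(int((a+45)*6),0),(int((a+45)*6),8),(255,0,0),1)
for q in range(110,150,10): cv2.line(o,(0,int((150-q)*10)),(780,int((150-q)*10)),(255,0,0),1)
print(o.shape); cv2.imwrite("pics/pol.png",o[:,:,::-1])
E
```

```text
(500, 780, 3)
```

View pics/pol.png

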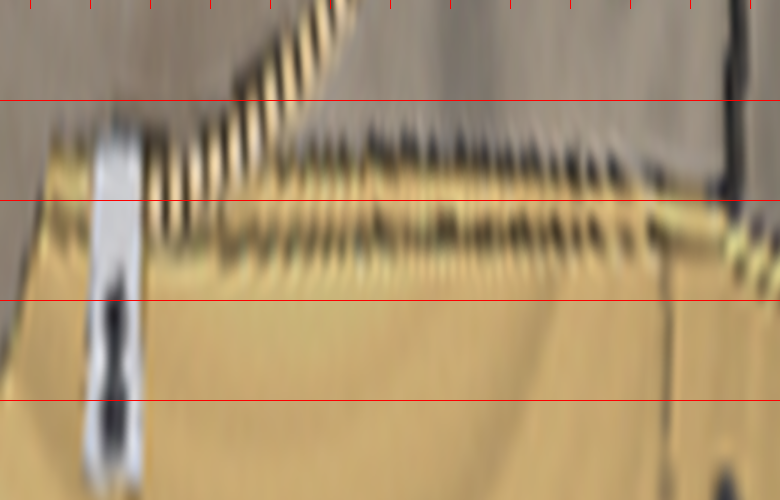

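The unwrapped view shows the form's top edge at r≈125 at every angle, and the seat mark at 66.2°. So the centre (590, -88.4) is right to about 1 mm, and the clip spans -29° to -21°. Now I'll move across with the fingers closed.

Request:
jog_arm([
  [-0.03,0,-0.04,0,-1],
  [-0.06,0,-0.08,0,-1],
  [-0.09,0,-0.12,0,-1],
  [-0.115,0,-0.165,0,-1],
  [-0.14,0,-0.205,0,-1],
], squeeze=30)

```text
clock: 0.75
ee_pos: [323.3, 443.5, 226.5]
orientation: [-1.315, -1.028, 1.028]
contact_force: [0.9, 0.4, -0.3]
finger_gap: 56.5
```

Request:
jog_arm([
  [-0.04,0,-0.025,0,-1],
  [-0.08,0,-0.05,0,-1],
  [-0.12,0,-0.07,0,-1],
  [-0.16,0,-0.09,0,-1],
  [-0.2,0,-0.11,0,-1],
])

```text
clock: 1.25
ee_pos: [382.0, 221.0, 226.8]
orientation: [-1.316, -1.028, 1.027]
contact_force: [0.1, 0.6, -0.0]
finger_gap: 16.8
```

```bash
python3 - <<'E'
from h import *
s=sense(); print(s["clock"],s["ee_pos"],s["joint_pos"].round(2),s["finger_gap"]); print(Ro.from_rotvec(s["orientation"]).as_matrix().round(3))
E
```

```text
1.25 [382.01644498 221.00616245 226.83348983] [-0.34  0.1  -0.26  2.05  0.03  0.99  0.71] 16.810178404826644
[[ 0.241  0.001 -0.97 ]
 [ 0.97  -0.     0.241]
 [-0.    -1.    -0.001]]
```

Request:
jog_arm([
  [-0.043,0,-0.016,8.4,-1],
  [-0.086,0,-0.032,16.8,-1],
  [-0.129,0,-0.048,25.2,-1],
  [-0.172,0,-0.064,33.6,-1],
  [-0.215,0,-0.08,42,-1],
])

```text
clock: 1.75
ee_pos: [407.7, -8.7, 227.3]
orientation: [-1.522, -0.462, 0.459]
contact_force: [1.8, -0.0, -0.2]
finger_gap: 0.5
```

Request:
jog_arm([
  [0,0,0,8.4,-1],
  [0,0,0,16.8,-1],
  [0,0,0,25.2,-1],
  [0,0,0,33.6,-1],
  [0,0,0,42,-1],
])

```text
clock: 2.25
ee_pos: [407.6, -8.7, 227.4]
orientation: [-1.568, 0.117, -0.12]
contact_force: [-0.4, -0.3, 0.2]
finger_gap: 0.5
```

Request:
jog_arm([
  [0,0,0,8.4,-1],
  [0,0,0,16.8,-1],
  [0,0,0,25.2,-1],
  [0,0,0,33.6,-1],
  [0,0,0,42,-1],
])

```text
clock: 2.75
ee_pos: [407.5, -8.6, 227.4]
orientation: [-1.456, 0.693, -0.696]
contact_force: [0.1, 0.5, 0.4]
finger_gap: 0.2
```

```bash
cat > go.py <<'E'
# usage: go.py a r z -> shift/turn in tool axes from the present pose to (angle a, radius r of TCP), pressing face tool +z
import sys; from h import *
C=np.array([590.,-88.4])
def u(a): t=np.radians(195.5+a); return np.array([np.cos(t),np.sin(t)])
if __name__=="__main__":
    s=sense(); R=Ro.from_rotvec(s["orientation"]).as_matrix(); p=np.array(s["ee_pos"])
    yaw=np.degrees(np.arctan2(R[1,2],R[0,2])); w=p[:2]-C
    an=(np.degrees(np.arctan2(w[1],w[0]))-195.5+180)%360-180; r=np.hypot(*w)
    F=np.array(s["contact_force"]); ua=u(an)
    print("t %.2f pos %s a=%.2f r=%.2f z=%.1f yaw->a %.2f Fr=%.1f Ft=%.1f Fz=%.1f gap %.1f q7 %.2f"%(s["clock"],p.round(1),an,r,p[2],(yaw-15.5+180)%360-180,F[:2]@ua,F[:2]@[-ua[1],ua[0]],F[2],s["finger_gap"],s["joint_pos"][6]))
    v=list(map(float,sys.argv[1:]))
    for a,rr,z in zip(v[::3],v[1::3],v[2::3]):
        T=np.r_[C+rr*u(a),z]; d=R.T@(T-p)/1000; t=-((15.5+a-yaw+180)%360-180)
        print("[%.4f, %.4f, %.4f, %.1f, -1]"%(*d,t))
E
python3 go.py -10 175 120
```

```text
t 2.75 pos [407.5  -8.6 227.4] a=-39.11 r=199.15 z=227.4 yaw->a 23.51 Fr=0.1 Ft=-0.5 Fz=0.4 gap 0.2 q7 -0.93
[0.0801, 0.1075, -0.0545, 33.5, -1]
```

Request:
jog_arm([
  [0.016,0.02,-0.011,7,-1],
  [0.032,0.04,-0.022,14,-1],
  [0.048,0.06,-0.033,21,-1],
  [0.064,0.08,-0.044,28,-1],
  [0.08,0.107,-0.0545,33.5,-1],
])

```text
clock: 3.25
ee_pos: [416.8, -106.0, 120.5]
orientation: [-1.248, 1.137, -1.144]
contact_force: [0.8, -0.4, -0.4]
finger_gap: 0.4
```

```bash
python3 go.py -10 170 34 -10 146 34; python3 - <<'E'
from h import *
f=grab_frame("wrist"); cv2.imwrite("pics/w1.png",f["img"][:,:,::-1])
E
```

```text
t 3.25 pos [ 416.8 -106.   120.5] a=-9.71 r=174.14 z=120.5 yaw->a -10.24 Fr=-0.7 Ft=0.5 Fz=-0.4 gap 0.4 q7 -1.23
[-0.0010, 0.0865, 0.0037, -0.2, -1]
[-0.0011, 0.0866, 0.0277, -0.2, -1]
```

View pics/w1.png

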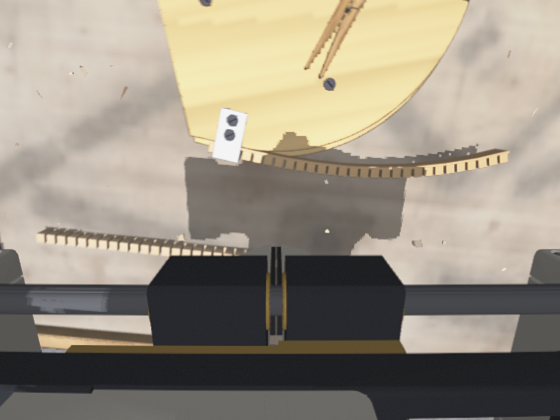

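The wrist view shows the clip at (230,135), with the strip running from (245,155) to the tail at (508,155). The closed fingers are in front of it and clear. Next I'll lower, then approach.

Request:
jog_arm([
  [0,0.03,0.001,0,-1],
  [0,0.06,0.002,0,-1],
  [-0.001,0.0855,0.003,0,-1],
  [-0.001,0.0855,0.004,0,-1],
  [-0.001,0.0855,0.004,0,-1],
])

```text
clock: 3.8
ee_pos: [417.8, -107.3, 31.4]
orientation: [-1.251, 1.147, -1.146]
contact_force: [-1.0, 0.4, 0.3]
finger_gap: 0.4
```

Request:
jog_arm([
  [0,0,0.005,0,-1],
  [0,0,0.01,0,-1],
  [0,0,0.014,0,-1],
  [0,0,0.018,0,-1],
  [0,0,0.02,0,-1],
])

```text
clock: 4.3
ee_pos: [438.7, -105.5, 31.8]
orientation: [-1.25, 1.146, -1.147]
contact_force: [0.0, 0.3, 0.3]
finger_gap: 0.3
```

```bash
python3 go.py -10 143 35
```

```text
t 4.30 pos [ 438.7 -105.5   31.8] a=-9.04 r=152.31 z=31.8 yaw->a -10.60 Fr=-0.1 Ft=-0.3 Fz=0.3 gap 0.3 q7 -1.20
[-0.0026, -0.0032, 0.0093, -0.6, -1]
```

Request:
jog_arm([
  [-0.001,-0.003,0.002,-0.5,-1],
  [-0.002,-0.003,0.004,-0.5,-1],
  [-0.002,-0.003,0.006,-0.5,-1],
  [-0.002,-0.003,0.008,-0.5,-1],
  [-0.002,-0.003,0.009,-0.5,-1],
])

```text
clock: 4.8
ee_pos: [446.9, -103.0, 34.5]
orientation: [-1.255, 1.141, -1.14]
contact_force: [-2.2, -1.1, 0.2]
finger_gap: 0.4
```

```bash
python3 go.py -10 142 35
```

```text
t 4.80 pos [ 446.9 -103.    34.5] a=-9.66 r=143.80 z=34.5 yaw->a -10.13 Fr=2.3 Ft=0.8 Fz=0.2 gap 0.4 q7 -1.20
[-0.0008, -0.0005, 0.0018, -0.1, -1]
```

Request:
jog_arm([
  [0,0,0.001,0,-1],
  [0,0,0.0015,0,-1],
  [0,0,0.002,0,-1],
  [0,0,0.0025,0,-1],
  [0,0,0.003,0,-1],
])

```text
clock: 5.3
ee_pos: [447.6, -103.1, 34.2]
orientation: [-1.257, 1.144, -1.138]
contact_force: [-8.1, -2.8, 6.0]
finger_gap: 0.4
```

```bash
python3 go.py -8 142 35; python3 go.py -6 142 35
```

```text
t 5.30 pos [ 447.6 -103.1   34.2] a=-9.62 r=143.15 z=34.2 yaw->a -10.17 Fr=8.4 Ft=1.9 Fz=6.0 gap 0.4 q7 -1.21
[0.0040, -0.0008, 0.0012, -2.2, -1]
t 5.30 pos [ 447.6 -103.1   34.2] a=-9.62 r=143.15 z=34.2 yaw->a -10.17 Fr=8.4 Ft=1.9 Fz=6.0 gap 0.4 q7 -1.21
[0.0090, -0.0008, 0.0015, -4.2, -1]
```

```bash
python3 go.py -8.5 140.5 35 -7 140.5 35 -5.5 140.5 35 -4 140.5 35 -2 140.5 35
```

```text
t 5.30 pos [ 447.6 -103.1   34.2] a=-9.62 r=143.15 z=34.2 yaw->a -10.17 Fr=8.4 Ft=1.9 Fz=6.0 gap 0.4 q7 -1.21
[0.0027, -0.0008, 0.0027, -1.7, -1]
[0.0064, -0.0008, 0.0029, -3.2, -1]
[0.0101, -0.0008, 0.0031, -4.7, -1]
[0.0137, -0.0008, 0.0035, -6.2, -1]
[0.0186, -0.0008, 0.0041, -8.2, -1]
```

Request:
jog_arm([
  [0.0027,-0.0005,0.0027,-1.7,-1],
  [0.0064,-0.0005,0.0029,-3.2,-1],
  [0.01,-0.0005,0.0031,-4.7,-1],
  [0.0137,-0.0005,0.0035,-6.2,-1],
  [0.0186,-0.0005,0.0041,-8.2,-1],
])

```text
clock: 5.8
ee_pos: [450.1, -119.3, 33.6]
orientation: [-1.32, 1.041, -1.024]
contact_force: [-5.1, 2.5, 0.7]
finger_gap: 0.1
```

```bash
python3 go.py 0 140.5 35 2 140.5 35 4 140.5 35 6 140.5 35 8 140.5 35
```

```text
t 5.80 pos [ 450.1 -119.3   33.6] a=-3.05 r=143.29 z=33.6 yaw->a -1.82 Fr=4.4 Ft=-3.5 Fz=0.7 gap 0.1 q7 -1.05
[0.0075, -0.0015, 0.0028, -1.8, -1]
[0.0124, -0.0015, 0.0031, -3.8, -1]
[0.0173, -0.0016, 0.0035, -5.8, -1]
[0.0222, -0.0016, 0.0041, -7.8, -1]
[0.0270, -0.0016, 0.0048, -9.8, -1]
```

Request:
jog_arm([
  [0.005,-0.0015,0.0028,-1,-1],
  [0.0088,-0.0015,0.003,-2.5,-1],
  [0.0125,-0.0015,0.0032,-4,-1],
  [0.0173,-0.0015,0.0036,-5.8,-1],
  [0.0222,-0.0015,0.0042,-7.8,-1],
])

```text
clock: 6.3
ee_pos: [455.4, -138.3, 33.6]
orientation: [-1.373, 0.944, -0.913]
contact_force: [-8.5, 2.1, 1.0]
finger_gap: 0.2
```

```bash
python3 go.py 8 140.5 35 10 140.5 35 12 140.5 35 14 140.5 35 16 140.5 35; python3 - <<'E'
from h import *
f=grab_frame("wrist"); cv2.imwrite("pics/w2.png",f["img"][:,:,::-1])
E
```

```text
t 6.30 pos [ 455.4 -138.3   33.6] a=4.84 r=143.60 z=33.6 yaw->a 6.10 Fr=7.3 Ft=-4.9 Fz=1.0 gap 0.2 q7 -0.90
[0.0078, -0.0016, 0.0031, -1.9, -1]
[0.0127, -0.0016, 0.0034, -3.9, -1]
[0.0176, -0.0017, 0.0038, -5.9, -1]
[0.0225, -0.0018, 0.0044, -7.9, -1]
[0.0273, -0.0018, 0.0051, -9.9, -1]
```

View pics/w2.png

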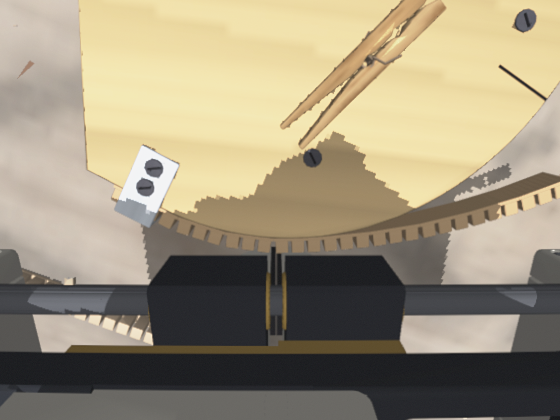

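Up to the fingers, at about (277,245), the strip hugs the form. The tail at (555,180) still stands off. I'll keep stroking.

Request:
jog_arm([
  [0.0055,-0.0015,0.0033,-1.5,-1],
  [0.0095,-0.0015,0.0035,-3,-1],
  [0.0135,-0.0015,0.0039,-4.8,-1],
  [0.018,-0.0015,0.0043,-6.5,-1],
  [0.0225,-0.0015,0.005,-8,-1],
])

```text
clock: 6.85
ee_pos: [463.8, -157.3, 33.3]
orientation: [-1.421, 0.843, -0.798]
contact_force: [-9.2, 0.4, 0.0]
finger_gap: 0.3
```

```bash
python3 go.py 15 140 35  17 140 35 19 140 35 21 140 35 23 140 35
```

```text
t 6.85 pos [ 463.8 -157.3   33.3] a=13.14 r=143.76 z=33.3 yaw->a 14.23 Fr=7.8 Ft=-4.8 Fz=0.0 gap 0.3 q7 -0.76
[0.0046, -0.0019, 0.0037, -0.8, -1]
[0.0095, -0.0020, 0.0039, -2.8, -1]
[0.0143, -0.0021, 0.0042, -4.8, -1]
[0.0192, -0.0022, 0.0047, -6.8, -1]
[0.0240, -0.0023, 0.0053, -8.8, -1]
```

Request:
jog_arm([
  [0.0046,-0.0018,0.0037,-0.8,-1],
  [0.009,-0.0018,0.0039,-2.6,-1],
  [0.0135,-0.0018,0.0042,-4.4,-1],
  [0.018,-0.0018,0.0046,-6.3,-1],
  [0.0225,-0.0018,0.0051,-8,-1],
])

```text
clock: 7.35
ee_pos: [474.8, -173.8, 33.0]
orientation: [-1.461, 0.742, -0.683]
contact_force: [-9.4, -0.0, -0.5]
finger_gap: 0.2
```

```bash
python3 go.py 23 140 35  25 140 35 27 140 35 29 140 35 31 140 35
```

```text
t 7.35 pos [ 474.8 -173.8   33. ] a=21.05 r=143.39 z=33.0 yaw->a 22.28 Fr=7.5 Ft=-5.6 Fz=-0.5 gap 0.2 q7 -0.62
[0.0048, -0.0022, 0.0033, -0.7, -1]
[0.0097, -0.0024, 0.0035, -2.7, -1]
[0.0145, -0.0025, 0.0038, -4.7, -1]
[0.0194, -0.0027, 0.0043, -6.7, -1]
[0.0242, -0.0028, 0.0049, -8.7, -1]
```

Request:
jog_arm([
  [0.0048,-0.003,0.0033,-0.7,-1],
  [0.0092,-0.003,0.0035,-2.5,-1],
  [0.0137,-0.003,0.0038,-4.3,-1],
  [0.0182,-0.003,0.0042,-6.2,-1],
  [0.0227,-0.003,0.0047,-8,-1],
])

```text
clock: 7.85
ee_pos: [488.5, -189.1, 33.9]
orientation: [-1.494, 0.64, -0.568]
contact_force: [-7.8, -1.2, -0.7]
finger_gap: 0.1
```

```bash
python3 go.py 31 140 35  33 140 35 35 140 35 37 140 35 39 140 35
```

```text
t 7.85 pos [ 488.5 -189.1   33.9] a=29.26 r=143.00 z=33.9 yaw->a 30.32 Fr=6.4 Ft=-4.6 Fz=-0.7 gap 0.1 q7 -0.49
[0.0043, -0.0013, 0.0030, -0.7, -1]
[0.0091, -0.0015, 0.0031, -2.7, -1]
[0.0140, -0.0017, 0.0034, -4.7, -1]
[0.0189, -0.0019, 0.0039, -6.7, -1]
[0.0237, -0.0021, 0.0045, -8.7, -1]
```

Request:
jog_arm([
  [0.0043,-0.002,0.0033,-0.7,-1],
  [0.0088,-0.002,0.0035,-2.5,-1],
  [0.0133,-0.002,0.0038,-4.3,-1],
  [0.0178,-0.002,0.0042,-6.2,-1],
  [0.0223,-0.002,0.0048,-8,-1],
])

```text
clock: 8.35
ee_pos: [504.2, -202.0, 33.8]
orientation: [-1.521, 0.536, -0.454]
contact_force: [-7.4, -2.7, -0.0]
finger_gap: 0.1
```

```bash
python3 go.py 39 139.7 35  41 139.7 35 43 139.7 35 45 139.7 35 47 139.7 35
```

```text
t 8.35 pos [ 504.2 -202.    33.8] a=37.43 r=142.42 z=33.8 yaw->a 38.33 Fr=6.6 Ft=-4.3 Fz=-0.0 gap 0.1 q7 -0.36
[0.0038, -0.0015, 0.0027, -0.7, -1]
[0.0087, -0.0017, 0.0028, -2.7, -1]
[0.0135, -0.0020, 0.0031, -4.7, -1]
[0.0184, -0.0022, 0.0036, -6.7, -1]
[0.0232, -0.0024, 0.0043, -8.7, -1]
```

Request:
jog_arm([
  [0.0038,-0.0022,0.0033,-0.7,-1],
  [0.0084,-0.0022,0.0034,-2.5,-1],
  [0.013,-0.0022,0.0038,-4.4,-1],
  [0.0175,-0.0022,0.0043,-6.2,-1],
  [0.022,-0.0022,0.0049,-8,-1],
])

```text
clock: 8.85
ee_pos: [521.9, -212.6, 33.8]
orientation: [-1.541, 0.431, -0.341]
contact_force: [-7.3, -3.6, 1.0]
finger_gap: 0.5
```

```bash
python3 go.py 47 139 35  49 139 35 51 138.8 35 53 138.8 35 55 138.8 35;  python3 - <<'E'
from h import *
f=grab_frame("wrist"); cv2.imwrite("pics/w3.png",f["img"][:,:,::-1])
E
```

```text
t 8.85 pos [ 521.9 -212.6   33.8] a=45.76 r=141.62 z=33.8 yaw->a 46.32 Fr=6.7 Ft=-4.6 Fz=1.0 gap 0.5 q7 -0.24
[0.0030, -0.0014, 0.0026, -0.7, -1]
[0.0078, -0.0017, 0.0027, -2.7, -1]
[0.0126, -0.0019, 0.0033, -4.7, -1]
[0.0174, -0.0022, 0.0037, -6.7, -1]
[0.0222, -0.0025, 0.0044, -8.7, -1]
```

View pics/w3.png

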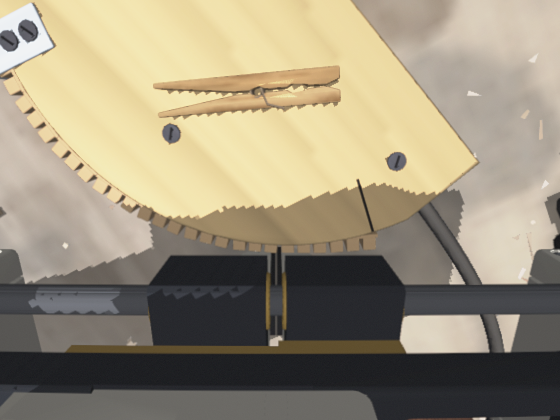

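The strip now follows the form smoothly. The tail at (377,242) lines up with the mark at (372,232), with a small gap left to close. I'll continue to the tail.

Request:
jog_arm([
  [0.003,-0.002,0.003,-0.7,-1],
  [0.0076,-0.002,0.0032,-2.5,-1],
  [0.012,-0.002,0.0036,-4.4,-1],
  [0.0165,-0.002,0.0041,-6.2,-1],
  [0.021,-0.002,0.0047,-8,-1],
])

```text
clock: 9.4
ee_pos: [541.7, -220.7, 34.1]
orientation: [-1.556, 0.322, -0.229]
contact_force: [-4.6, -3.3, 0.5]
finger_gap: 0.5
```

```bash
python3 go.py 55 138 35  57 138 35 59 137.8 35 60.5 137.8 35 62 137.8 35
```

```text
t 9.40 pos [ 541.7 -220.7   34.1] a=54.45 r=140.82 z=34.1 yaw->a 54.39 Fr=4.7 Ft=-3.2 Fz=0.5 gap 0.5 q7 -0.12
[0.0013, -0.0010, 0.0028, -0.6, -1]
[0.0061, -0.0013, 0.0030, -2.6, -1]
[0.0108, -0.0015, 0.0035, -4.6, -1]
[0.0144, -0.0017, 0.0038, -6.1, -1]
[0.0180, -0.0020, 0.0042, -7.6, -1]
```

Request:
jog_arm([
  [0.002,-0.0015,0.003,-0.6,-1],
  [0.006,-0.0015,0.0035,-2.3,-1],
  [0.01,-0.0015,0.004,-4.1,-1],
  [0.014,-0.0015,0.0045,-6,-1],
  [0.018,-0.0015,0.0052,-7.6,-1],
])

```text
clock: 9.9
ee_pos: [558.5, -224.5, 33.9]
orientation: [-1.565, 0.221, -0.123]
contact_force: [-4.7, -4.0, 1.2]
finger_gap: 0.7
```

```bash
python3 go.py 62 136.5 35  64 136 35 66 136 35 66 136 35 66 136 35
```

```text
t 9.90 pos [ 558.5 -224.5   33.9] a=61.47 r=139.67 z=33.9 yaw->a 61.95 Fr=5.0 Ft=-3.7 Fz=1.2 gap 0.7 q7 -0.01
[0.0012, -0.0012, 0.0032, -0.0, -1]
[0.0060, -0.0015, 0.0037, -2.0, -1]
[0.0107, -0.0017, 0.0040, -4.0, -1]
[0.0107, -0.0017, 0.0040, -4.0, -1]
[0.0107, -0.0017, 0.0040, -4.0, -1]
```

Request:
jog_arm([
  [0.001,-0.0015,0.0035,0,-1],
  [0.003,-0.0015,0.0038,-1,-1],
  [0.005,-0.0015,0.0042,-2,-1],
  [0.006,-0.0015,0.0045,-2.3,-1],
  [0.006,-0.0015,0.0045,-2.3,-1],
])

```text
clock: 10.4
ee_pos: [563.1, -224.2, 34.3]
orientation: [-1.569, 0.194, -0.09]
contact_force: [-4.6, -4.8, -0.1]
finger_gap: 0.4
```

```bash
python3 go.py 64 136 35;  python3 - <<'E'
from h import *
f=grab_frame("wrist"); cv2.imwrite("pics/w4.png",f["img"][:,:,::-1])
E
```

```text
t 10.40 pos [ 563.1 -224.2   34.3] a=63.31 r=138.46 z=34.3 yaw->a 64.15 Fr=5.6 Ft=-3.6 Fz=-0.1 gap 0.4 q7 0.02
[0.0016, -0.0008, 0.0024, 0.2, -1]
```

View pics/w4.png

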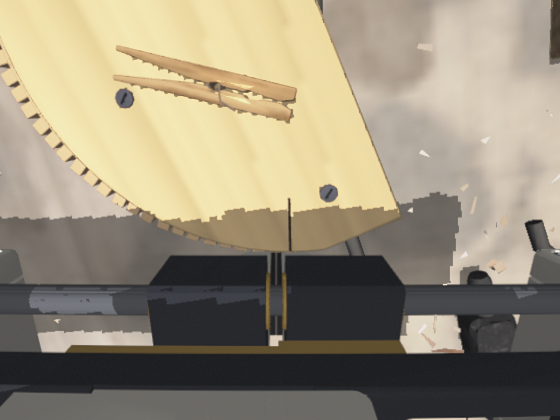

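The tail region is now hidden by the fingers, so I'll back off radially and look.

Request:
jog_arm([
  [0,-0.001,-0.008,0,-1],
  [0,-0.001,-0.018,0,-1],
  [0,-0.001,-0.028,0,-1],
  [0,-0.001,-0.038,0,-1],
  [0,-0.001,-0.045,0,-1],
])

```text
clock: 10.95
ee_pos: [555.3, -269.8, 36.0]
orientation: [-1.569, 0.194, -0.092]
contact_force: [-0.7, 0.9, -0.3]
finger_gap: 0.3
```

```bash
python3 go.py 64 150 35; python3 - <<'E'
from h import *
f=grab_frame("wrist"); cv2.imwrite("pics/w5.png",f["img"][:,:,::-1])
import pickle; pickle.dump(f,open("w5.pkl","wb")); g=grab_frame("top"); pickle.dump(g,open("t5.pkl","wb"))
E
```

```text
t 10.95 pos [ 555.3 -269.8   36. ] a=63.67 r=184.70 z=36.0 yaw->a 64.10 Fr=-0.7 Ft=-0.8 Fz=-0.3 gap 0.3 q7 0.09
[0.0012, 0.0005, 0.0347, 0.1, -1]
```

View pics/w5.png

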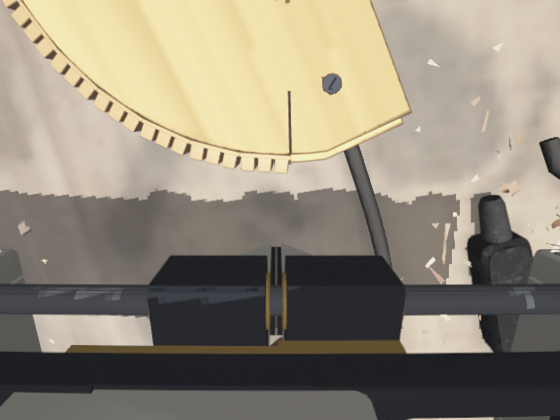

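The strip lies along the form and its tail, at (289,170), ends at the mark (291,155). I'll measure any gap with a zoomed, rectified crop at z=45.

```bash
python3 - <<'E'
from h import *
import pickle
f=pickle.load(open("w5.pkl","rb"))
print(cast(f,[[291,155],[289,164],[289,172],[110,112],[140,122]],45).round(1))
a=cv2.resize(f["img"][100:190,150:350],None,fx=3.9,fy=3.9,interpolation=cv2.INTER_CUBIC)
# rectified: form axes about the nominal centre, rotated so that +66 deg is down
t=np.radians(195.5+60); u=np.array([np.cos(t),np.sin(t)]); v=np.array([-u[1],u[0]])
C=np.array([590.,-88.4]); m=.15
rr=np.arange(100,142,m); ss=np.arange(-70,40,m)
X=C+rr[:,None,None]*u+ss[None,:,None]*v
uv=proj(f,np.c_[X.reshape(-1,2),np.full(X.size//2,45)]).reshape(X.shape).astype(np.float32)
b=cv2.remap(f["img"],uv[...,0],uv[...,1],cv2.INTER_CUBIC); b=cv2.resize(b,(780,int(b.shape[0]*780/b.shape[1])))
a=a[:290,:780]; o=np.vstack([a,b]); print(o.shape, a.shape); cv2.imwrite("pics/z5.png",o[:,:,::-1])
E
```

```text
[[ 573.8 -214.6   45. ]
 [ 572.2 -218.4   45. ]
 [ 571.6 -221.9   45. ]
 [ 497.9 -181.7   45. ]
 [ 510.2 -188.4   45. ]]
(587, 780, 3) (290, 780, 3)
```

View pics/z5.png

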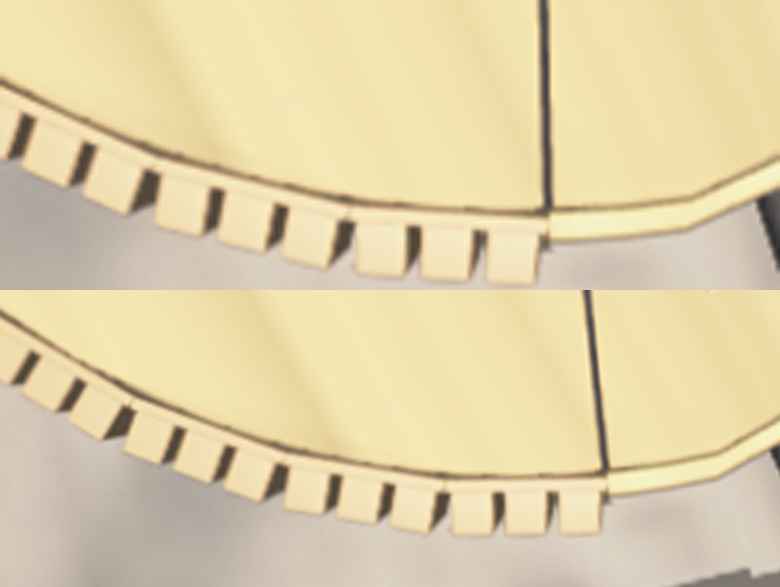

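No gap is visible: the strip is 8.2 mm across from the form's edge, and its end is on the mark. I'll retreat upward, then check the section near the clip.

Request:
jog_arm([
  [0,-0.02,-0.005,0,-1],
  [0,-0.05,-0.005,0,-1],
  [0,-0.09,-0.005,0,-1],
  [0,-0.13,-0.005,0,-1],
  [0,-0.16,-0.005,0,-1],
])

```text
clock: 11.55
ee_pos: [565.6, -275.0, 198.4]
orientation: [-1.57, 0.192, -0.094]
contact_force: [0.4, 0.3, 0.0]
finger_gap: 0.5
```

Request:
jog_arm([
  [-0.03,0,-0.01,0,-1],
  [-0.06,0,-0.02,0,-1],
  [-0.09,0,-0.03,0,-1],
  [-0.1,0,-0.03,0,-1],
  [-0.1,0,-0.03,0,-1],
])

```text
clock: 12.05
ee_pos: [461.0, -286.3, 205.3]
orientation: [-1.57, 0.193, -0.095]
contact_force: [0.8, -0.2, 0.1]
finger_gap: 0.2
```

```bash
python3 go.py; python3 - <<'E'
from h import *
f=grab_frame("wrist"); C=np.array([590.,-88.4])
t=np.radians(195.5+15); u=np.array([np.cos(t),np.sin(t)]); v=np.array([-u[1],u[0]]); m=.25
rr=np.arange(50,145,m); ss=np.arange(-95,100,m)
X=C+rr[:,None,None]*u+ss[None,:,None]*v
uv=proj(f,np.c_[X.reshape(-1,2),np.full(X.size//2,45)]).reshape(X.shape).astype(np.float32)
b=cv2.remap(f["img"],uv[...,0],uv[...,1],cv2.INTER_CUBIC); print(b.shape)
cv2.imwrite("pics/z6.png",b[:,:,::-1])
E
```

```text
t 12.05 pos [ 461.  -286.3  205.3] a=41.41 r=236.17 z=205.3 yaw->a 64.02 Fr=-0.3 Ft=0.8 Fz=0.1 gap 0.2 q7 0.23
(380, 780, 3)
```

View pics/z6.png

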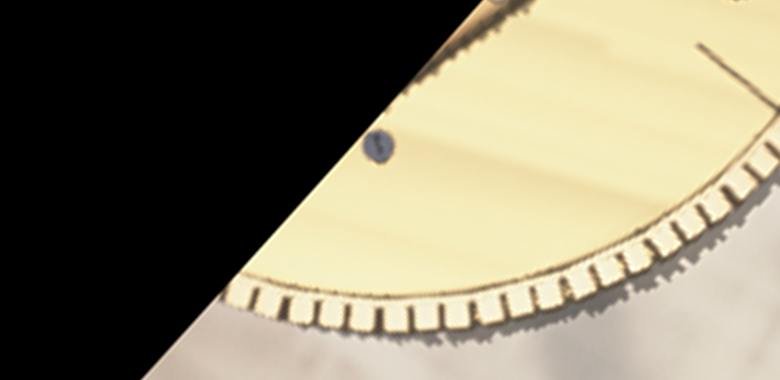

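From -2° to the tail, including points a and b, the strip lies tight with no visible gap. The hand is clear, so I'm handing the job in.

```bash
python3 -c "
from station import *
print(finish_job())"
```

```text
the job is handed in; nothing more can be done
None
```

I stroked the lining round the form with closed fingertips, from beside the clip to the tail, then lifted the hand clear and handed the job in at about 12 s. The hand-in gave no verdict.

- **Pressing force:** about 4–8 N radially along the stroke. The largest total force read was about 11 N, at the first press, well under the 40 N limit.
- **Fit at the end:** the closing wrist pictures show no visible gap along the strip from about -2° on the arc to the tail, which takes in points a and b. The strip measured 8.2 mm across from the form's edge at the tail, against 8 mm nominal. Its end lies on the dark seat mark.
- **Not checked:** the first 16° or so by the clip was outside the final picture; it looked tight in an earlier view during the stroke. I also didn't re-measure the other loose things, but the arm met no unexpected contact.
- **Disagreement:** the radius at which the fingers met the strip fell from about 143.7 to 138.5 mm along the stroke. My arc centre from the top camera is therefore a few mm off, more than the roughly 1 mm I first took from that picture. The stroke followed the measured contact instead, so this did not affect the fit.

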